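Ready the ball-inspection corner of the stitching bench

TASK

Put every jaw block lying on the bench back flat in the storage slot of its own colour, and turn the four-footed ball stand on its round base plate until all four feet are on the flat plate, clear of the orange pads, and it stands in the middle without rocking. Only then, last of all, tilt the mirror by its yellow handle until its yellow knob is right beside the red marker ball, let go and see that it holds. Leave the other things on the bench where they are.

Things in the scene. Friction and masses are not known exactly. Their poses are not given: they have to be found in the camera images.
- block_red: red jaw block of a stitching vise, a loose square bar with black rubber facing: 80 x 38 x 38 mm plus a steel stub (16 mm across, 6 mm long) on each end, 92 mm overall, about 0.16 kg. Origin at its centre (19 mm above what it lies on); its x axis runs along its length. Any of its four long sides may be up. May be absent
- block_blue: blue jaw block of a stitching vise, a loose square bar with black rubber facing: 80 x 38 x 38 mm plus a steel stub (16 mm across, 6 mm long) on each end, 92 mm overall, about 0.16 kg. Origin at its centre (19 mm above what it lies on); its x axis runs along its length. Any of its four long sides may be up. May be absent
- block_yellow: yellow jaw block of a stitching vise, a loose square bar with black rubber facing: 80 x 38 x 38 mm plus a steel stub (16 mm across, 6 mm long) on each end, 92 mm overall, about 0.16 kg. Origin at its centre (19 mm above what it lies on); its x axis runs along its length. Any of its four long sides may be up. May be absent
- block_white: white jaw block of a stitching vise, a loose square bar with black rubber facing: 80 x 38 x 38 mm plus a steel stub (16 mm across, 6 mm long) on each end, 92 mm overall, about 0.16 kg. Origin at its centre (19 mm above what it lies on); its x axis runs along its length. Any of its four long sides may be up. May be absent
- slot_red: fixed shallow tray for the red block (red floor and end strips, grey walls), open at the top: inside 104 mm along its x axis by 54 mm along y, floor 4 mm thick, walls to 14 mm above its origin (end strips 15.5). Origin: centre of its underside, 6 mm above the table. Four slots, two by two, 124 mm apart along x, 88 mm along y, colours in any order; a block may lie either way round
- slot_blue: fixed shallow tray for the blue block (blue floor and end strips, grey walls), open at the top: inside 104 mm along its x axis by 54 mm along y, floor 4 mm thick, walls to 14 mm above its origin (end strips 15.5). Origin: centre of its underside, 6 mm above the table. Four slots, two by two, 124 mm apart along x, 88 mm along y, colours in any order; a block may lie either way round
- slot_yellow: fixed shallow tray for the yellow block (yellow floor and end strips, grey walls), open at the top: inside 104 mm along its x axis by 54 mm along y, floor 4 mm thick, walls to 14 mm above its origin (end strips 15.5). Origin: centre of its underside, 6 mm above the table. Four slots, two by two, 124 mm apart along x, 88 mm along y, colours in any order; a block may lie either way round
- slot_white: fixed shallow tray for the white block (white floor and end strips, grey walls), open at the top: inside 104 mm along its x axis by 54 mm along y, floor 4 mm thick, walls to 14 mm above its origin (end strips 15.5). Origin: centre of its underside, 6 mm above the table. Four slots, two by two, 124 mm apart along x, 88 mm along y, colours in any order; a block may lie either way round
- plate: round aluminium base plate fixed to the table, 140 mm across and 10 mm thick, with two orange raised pads on its top at opposite sides: each 26 mm (radial, along its x axis) x 24 mm x 7 mm high, centred 45 mm from the middle on its +x and -x axis. Origin at the centre of its underside, on the table
- stand: loose green ball stand, 0.35 kg: four round feet (7 mm radius) 45 mm out on its +-x and +-y axes, leg cross 110 mm over all, 26 mm high; a clamp screw sticks out 28 mm to +y at 42 mm; square head 40 x 40 mm (along x, y) from 56 to 86 mm up, to grip. Origin: middle, level with the foot bottoms. Starts rocking (tilt 0.15) with two feet on the pads; an eighth of a turn on, all feet touch the flat, origin 10 mm above the plate's
- mirror (a joint): angle of the mirror on its friction hinge, rad: 0 upright, growing as the top leans away along the base's +x axis (mostly away from the robot), to 1.3 nearly flat (it can go to -0.1). The stiff hinge (about 0.5 N m) holds it where it is left; moving the handle takes about 2 to 5 N
- marker (a joint): angle of the red marker rod beside the mirror, measured as the mirror's: the mirror must be set to this value. It only shows the angle, nothing can push it and it does not move
- mirror_hinge (a point): point on the mirror's hinge axis, above the middle of its fixed green base and 60 mm above the table; its y axis runs along the hinge axis, its x axis is the direction in which the mirror leans, z up
- mirror_grip (a point): middle of the yellow handle bar (14 mm round, 50 mm long, level, parallel to the hinge) on the mirror's top corner: 150 mm from the hinge axis, 100 mm to -y of mirror_hinge. Grip it across from above and carry it along its arc, it turns between the fingers; or push it. The mirror panel reaches 70 mm to each side, is 10 mm thick and ends 158 mm from the axis
- mirror_index (a point): yellow knob, 14 mm across, on the mirror's +y side, 150 mm from the hinge axis and 90 mm to +y; its z axis points from the hinge axis up along the mirror
- marker_tip (a point): red ball, 16 mm across, at the end of the red marker rod, 150 mm from the hinge axis and 106 mm to +y; its z axis points along the rod. When the mirror is set, the yellow knob stands right beside it
- spool: bystander: red spool, 52 mm across, 65 mm high
- wax_tin: bystander: round brass tin, 64 mm across, 30 mm high
- glue_jar: bystander: jar, 52 mm across, 60 mm high
- leather_pack: bystander: cardboard packet 90 x 60 x 30 mm
Mind the look-alikes: they are no part of the job. Of the things that look like the block_blue, the larger one is meant.

How it is judged:
By the outcome, as a careful person would: the job done as asked, in the order asked, and still so for the second after the job is handed in, with the robot touching nothing.
Of block_red, block_blue, block_yellow, block_white only 3 to 4 are there at a start; the rules pass over those that are not, and their reading is None.
At some moment in a run one of block_red, block_blue, block_yellow, block_white may be knocked a few centimetres aside while the robot is not near it.
Once in a run the grip may slacken for a moment while it holds something.
It also fails if it takes over 208 s, if anything falls off the work surface, if the arm or the gripper's body presses on something with over 40 N, if the wrist force passes 120 N, or if a joint passes its speed limit or range.

ROBOT

A 6-joint arm with a two-finger parallel gripper is mounted at the origin on the work surface. World frame = base frame: x ahead of the robot, y to its left, z up, the work surface at z = 0. Lengths are in m, angles in degrees, forces in N, time in s.
With the tool pointing down it reaches from about 0.25 to 0.725 m from the base axis. Payload 9.7 kg.
Tool frame: the origin (TCP) lies at the very end of the fingers, on their centre line; the grasp point (between the pads) lies 19 mm behind it; z points along the fingers, y is the direction in which the jaws open and shut (so a half turn about z gives the same grasp; the last joint's range is limited). The gripper opens to 85 mm and grips with 20 to 120 N. Pads are 22 mm wide; open, the fingers measure 114 mm over their backs; the gripper's body (76 mm by 85 mm) begins 54 mm behind the grasp point. The pads swing forward as they close: fully open they stand 13 mm farther back than shut.
Start: joints at [0, 4.979, 10.078, 95.1, 0, 90], TCP at [0.55, -0, 0.231] pointing down, gripper open.
Joint ranges: [-179.16, 179.16], [-48.56, 103.87], [-65.8, 70.77], [-126.05, 130.52], [-82.76, 87.17], [-180, 180]. Speed limits (degrees/s): [127.2, 127.2, 147.25, 180, 180, 180].

INTERFACE

Orientations are given as [roll, pitch, yaw] about the fixed x, y, z axes, in that order (R = Rz(yaw) Ry(pitch) Rx(roll)).
In Python, from cell import ctrl gives the robot as it stands. Calls block until the motion is done:
- ctrl.move_to(position, orientation): joint-space move of the TCP to a pose.
- ctrl.move_l(position, rate=0.15, rot=None, threshold=None): straight line of the TCP; rot=None keeps the orientation; rate is the mean speed in m/s. With threshold (N) it stops when the force on the tool has changed by that much, and returns True; else False.
- ctrl.move_joints(angles): joint-space move.
- ctrl.release() and ctrl.close(strength=None): open the fingers fully, or close them until they stop; strength is the grip in N (None keeps the last).
- ctrl.sleep(seconds).
- ctrl.inverse_kinematics(position, orientation): joint angles nearest the present ones, or None.
- ctrl.snapshot(name): name is "scene" or "side" or "wrist"; returns the picture (384x512x3 uint8, blue, green, red); there is no depth.
- ctrl.calibration(name): a dict with "fx", "fy", "cx", "cy" (pixels), "T" (4x4, takes a point from camera to world coordinates). Camera axes: x right, y down, z forward; pixel columns grow to the right and rows downward; lengths in m; the calibration is good to about 2 mm. A picture is of the moment at which its call begins: read the wrist's pose just before it. calibration takes no time and is no camera call; for the wrist camera it gives the pose at the moment of the call.
A pose or a line that the arm cannot do raises ctrl.IKError and nothing moves.
- ctrl.sign_off(): hands the job in, once; it reports no verdict.
Readings, each from a call of its own:
- ctrl.current_time_s(): time.
- ctrl.current_joint_positions(): joint angles.
- ctrl.current_qvel(): joint speeds.
- ctrl.current_tau(): joint torques, N m.
- ctrl.current_position(): TCP position.
- ctrl.current_tool_rot(): TCP orientation.
- ctrl.current_ft_force(): force on the tool from outside, world axes, zero at the start.
- ctrl.current_torque(): the same for the moment, N m.
- ctrl.current_width(): opening from 0.0 (shut) to 1.0 (fully open).
Only numpy, scipy, OpenCV 4.12 (cv2) and the standard library are available. Lean on these libraries where they do the work, as an engineer would, in place of code of your own. Each camera call takes 0.05 s, during which the arm holds its last target.

## Working session

There is one attempt and no reset: what is moved stays moved. The work goes in short steps, each a Python script; the robot and the scene stay as the last script left them, time stands still between calls to the robot, and variables do not carry over. Pictures are saved under pics/ and viewed, and the job is handed in when it is done.

```bash
ls; mkdir -p pics; python3 - <<'E'
from cell import ctrl
import cv2,numpy as np
for n in ["scene","side","wrist"]:
    c=ctrl.calibration(n); im=ctrl.snapshot(n); cv2.imwrite(f"pics/a_{n}.png",im)
    print(n,c["fx"],c["fy"],c["cx"],c["cy"]);print(np.round(c["T"],3))
print(ctrl.current_time_s())
E
```

```text
pics
scene 386.63693653216376 386.63693653216376 254.34757157540062 193.02152687792042
[[ 0.135  0.53  -0.837  1.407]
 [ 0.991 -0.051  0.127 -0.042]
 [ 0.024 -0.846 -0.532  0.687]
 [ 0.     0.     0.     1.   ]]
side 436.2187793943905 436.2187793943905 248.92591612023048 197.03826490876662
[[ 0.744 -0.342  0.575 -0.2  ]
 [-0.669 -0.381  0.639 -0.797]
 [ 0.    -0.859 -0.512  0.839]
 [ 0.     0.     0.     1.   ]]
wrist 337.64708355746166 337.64708355746166 254.79214515902777 187.933650162435
[[ 1.     0.001 -0.001  0.551]
 [ 0.001 -0.962 -0.274  0.07 ]
 [-0.001  0.274 -0.962  0.373]
 [ 0.     0.     0.     1.   ]]
0.15
```

View pics/a_scene.png

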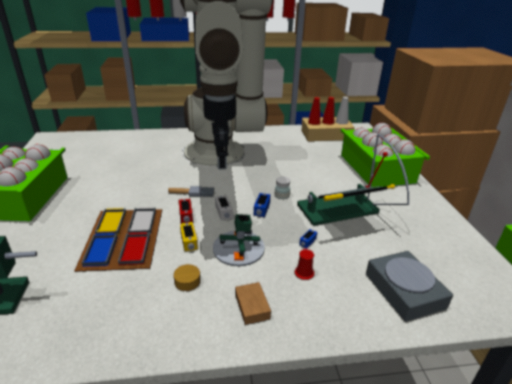

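View pics/a_side.png

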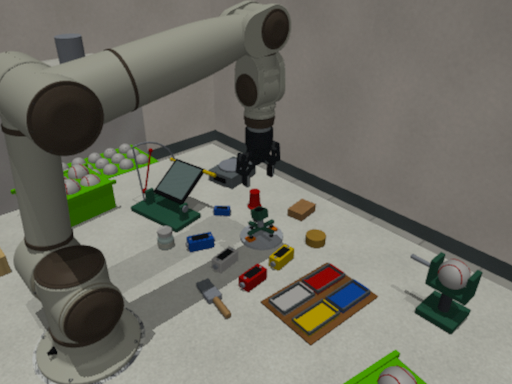

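View pics/a_wrist.png

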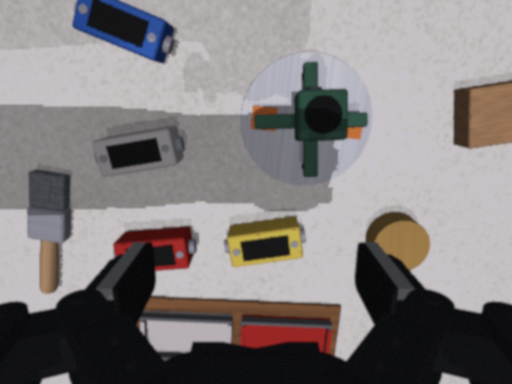

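```bash
cat > h.py <<'E'
from cell import ctrl
import cv2,numpy as np
from scipy.spatial.transform import Rotation as R
def snap(n,fn):
    c=ctrl.calibration(n); im=ctrl.snapshot(n); cv2.imwrite(f"pics/{fn}.png",im)
    np.savez(f"pics/{fn}.npz",T=c["T"],K=np.array([c["fx"],c["fy"],c["cx"],c["cy"]])); return im
def ray(fn,u,v):
    d=np.load(f"pics/{fn}.npz"); T=d["T"];fx,fy,cx,cy=d["K"]
    r=T[:3,:3]@np.array([(u-cx)/fx,(v-cy)/fy,1]); return T[:3,3],r/np.linalg.norm(r)
def onz(fn,u,v,z):
    o,r=ray(fn,u,v); return o+r*(z-o[2])/r[2]
def tri(*obs):
    A=np.zeros((3,3));b=np.zeros(3)
    for fn,u,v in obs:
        o,r=ray(fn,u,v);P=np.eye(3)-np.outer(r,r);A+=P;b+=P@o
    x=np.linalg.solve(A,b)
    res=max(np.linalg.norm((np.eye(3)-np.outer(r,r))@(x-o)) for o,r in (ray(*q) for q in obs))
    return np.round(x,4),round(float(res),4)
def proj(fn,p):
    d=np.load(f"pics/{fn}.npz"); T=d["T"];fx,fy,cx,cy=d["K"]
    q=T[:3,:3].T@(np.array(p)-T[:3,3]); return np.array([cx+fx*q[0]/q[2],cy+fy*q[1]/q[2]])
def down(yaw): return [180,0,yaw]
E
python3 - <<'E'
from h import *
print(ctrl.current_tool_rot(),ctrl.current_position())
def go(p,o,fn):
    try:
        ctrl.move_to(p,o)
    except ctrl.IKError as e: print(fn,e); return
    snap("wrist",fn); print(fn,ctrl.current_time_s())
o=ctrl.current_tool_rot()
go([0.45,-0.12,0.34],o,"v1")
go([0.45,-0.30,0.32],o,"v2")
go([0.45,0.10,0.34],o,"v3")
snap("scene","s3");snap("side","d3")
E
```

```text
[-1.79943951e+02 -1.48217479e-03  9.00010566e+01] [ 5.49847479e-01 -5.63368893e-06  2.30759440e-01]
v1 0.9833
v2 1.7833
v3 3.3167
```

```bash
python3 - <<'E'
import cv2,numpy as np
a=[cv2.imread(f"pics/{n}.png") for n in ["v1","v2","v3","s3"]]
cv2.imwrite("pics/m1.png",cv2.resize(np.vstack([np.hstack(a[:2]),np.hstack(a[2:])]),(800,600),interpolation=cv2.INTER_AREA))
E
```

```text
(no output)
```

View pics/m1.png

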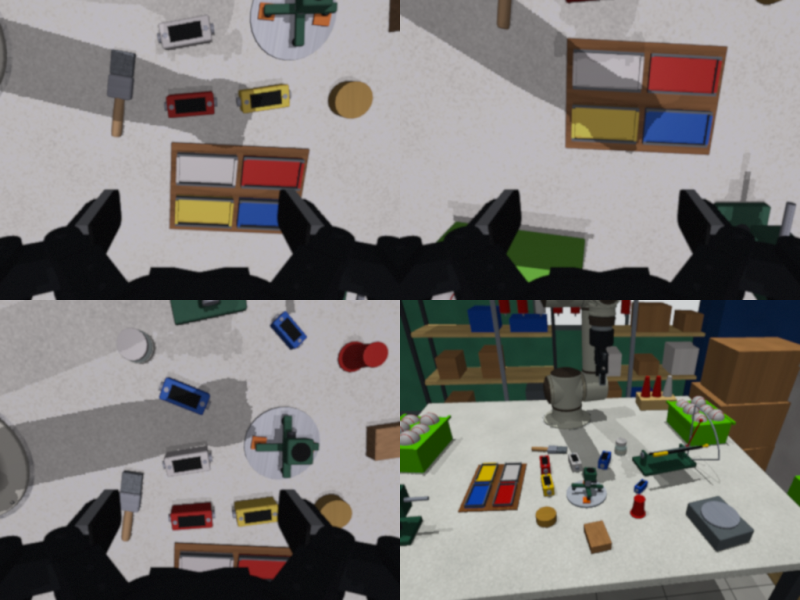

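View pics/d3.png

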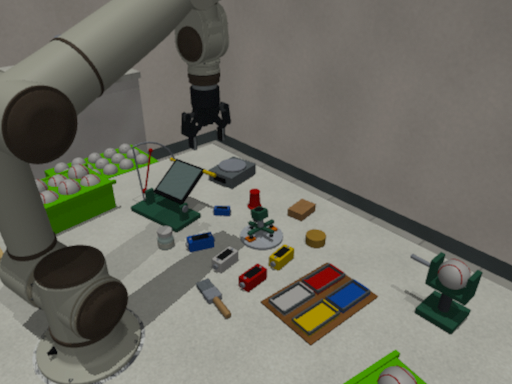

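```bash
python3 - <<'E'
from h import *
def rub(fn):
    im=cv2.imread(f"pics/{fn}.png"); m=(im.max(2)<40).astype(np.uint8)
    m=cv2.morphologyEx(m,cv2.MORPH_OPEN,np.ones((3,3)))
    n,l,s,c=cv2.connectedComponentsWithStats(m); out=[]
    for i in range(1,n):
        if 150<s[i,4]<1800:
            cs,_=cv2.findContours((l==i).astype(np.uint8),0,2); r=cv2.minAreaRect(cs[0])
            p=cv2.boxPoints(r); w=np.array([onz(fn,*q,0.038) for q in p])
            e1=w[1]-w[0];e2=w[2]-w[1]; L,W=max(np.linalg.norm(e1),np.linalg.norm(e2)),min(np.linalg.norm(e1),np.linalg.norm(e2))
            e=e1 if np.linalg.norm(e1)>np.linalg.norm(e2) else e2
            b=cv2.dilate((l==i).astype(np.uint8),np.ones((11,11)))-cv2.dilate((l==i).astype(np.uint8),np.ones((5,5)))
            print(fn,np.round(c[i],1),s[i,4],"world",np.round(w.mean(0),4),"LW",round(L,3),round(W,3),"ang",round(np.degrees(np.arctan2(e[1],e[0]))%180,1),"bgr",np.median(im[b>0],axis=0))
for f in ["v1","v3","v2","a_wrist"][:3]: rub(f)
E
```

```text
v1 [395.1  10.5] 409 world [0.6208 0.0451 0.038 ] LW 0.047 0.018 ang 177.0 bgr [54. 70. 44.]
v1 [236.8  40. ] 720 world [0.4294 0.0109 0.038 ] LW 0.048 0.021 ang 9.7 bgr [159. 154. 159.]
v1 [339.7 126.6] 565 world [ 0.5618 -0.0931  0.038 ] LW 0.049 0.02 ang 7.8 bgr [ 71. 155. 172.]
v1 [243.3 134.6] 616 world [ 0.4363 -0.1034  0.038 ] LW 0.049 0.021 ang 5.3 bgr [25. 25. 97.]
v3 [371.6  37.7] 290 world [0.5932 0.2329 0.038 ] LW 0.031 0.013 ang 137.4 bgr [139.  73.  43.]
v3 [235.9 123.8] 605 world [0.4268 0.1296 0.038 ] LW 0.048 0.021 ang 159.3 bgr [98. 66. 43.]
v3 [365.9 185.6] 272 world [0.6025 0.0435 0.038 ] LW 0.054 0.019 ang 76.7 bgr [63. 73. 46.]
v3 [384.8 194.4] 453 world [0.6301 0.0338 0.038 ] LW 0.033 0.031 ang 137.1 bgr [62. 74. 45.]
v3 [239.2 210.1] 440 world [0.4293 0.0107 0.038 ] LW 0.047 0.019 ang 10.0 bgr [163. 159. 164.]
v3 [329.7 276.5] 354 world [ 0.562  -0.0932  0.038 ] LW 0.047 0.019 ang 8.6 bgr [ 67. 147. 167.]
v3 [244.8 282.6] 370 world [ 0.4365 -0.1035  0.038 ] LW 0.047 0.019 ang 5.0 bgr [ 36.5  37.  135. ]
```

View pics/v3.png

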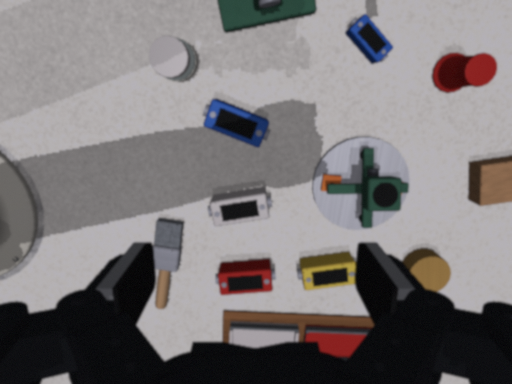

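View pics/v1.png

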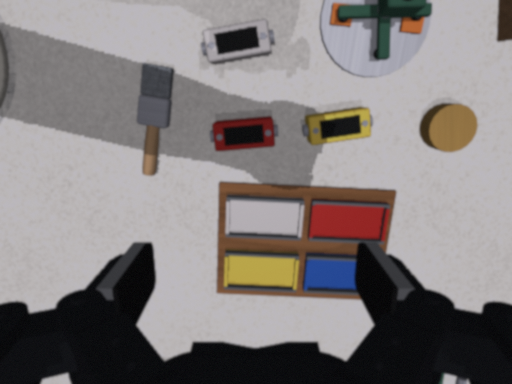

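View pics/v2.png

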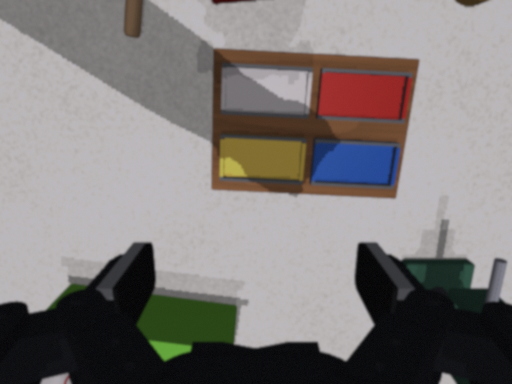

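```bash
python3 - <<'E'
from h import *
for fn in ["v1","v2"]:
    im=cv2.imread(f"pics/{fn}.png"); hsv=cv2.cvtColor(im,cv2.COLOR_BGR2HSV)
    for n,(lo,hi) in dict(red=(0,8),yellow=(18,32),blue=(105,125)).items():
        m=((hsv[...,0]>=lo)&(hsv[...,0]<=hi)&(hsv[...,1]>150)&(hsv[...,2]>60)).astype(np.uint8)
        m=cv2.morphologyEx(m,cv2.MORPH_CLOSE,np.ones((5,5)))
        N,l,s,c=cv2.connectedComponentsWithStats(m)
        for i in range(1,N):
            if s[i,4]>1500 and c[i][1]<300:
                cs,_=cv2.findContours((l==i).astype(np.uint8),0,2);r=cv2.minAreaRect(cs[0]);p=cv2.boxPoints(r)
                w=np.array([onz(fn,*q,0.012) for q in p]); e1=w[1]-w[0];e2=w[2]-w[1]
                e=e1 if np.linalg.norm(e1)>np.linalg.norm(e2) else e2
                print(fn,n,np.round(c[i],1),s[i,4],np.round(w.mean(0),4),np.round([np.linalg.norm(e1),np.linalg.norm(e2)],3),np.round(np.degrees(np.arctan2(e[1],e[0]))%180,1))
# board outer corners (brown) triangulate v1/v2
print(tri(("v1",220,183),("v2",214,49)),tri(("v1",396,190),("v2",419,59)))
E
```

```text
v1 red [348.6 221.7] 2448 [ 0.5916 -0.2361  0.012 ] [0.051 0.117] 176.8
v1 yellow [260.6 271.6] 1944 [ 0.4606 -0.3194  0.012 ] [0.047 0.114] 177.3
v2 red [364.   95.4] 3804 [ 0.592 -0.234  0.012] [0.052 0.118] 177.3
v2 yellow [266.1 157.5] 2765 [ 0.4606 -0.3164  0.012 ] [0.05  0.116] 177.2
v2 blue [354.3 163.4] 3123 [ 0.5869 -0.3229  0.012 ] [0.052 0.114] 177.2
(array([ 0.4001, -0.1774,  0.0062]), 0.0005) (array([ 0.6598, -0.1888,  0.0031]), 0.0002)
```

```bash
python3 - <<'E'
from h import *
w=np.array([onz("v2",*q,0.006) for q in [(215,49),(418.5,59.5),(396,197),(212,189)]]);print(np.round(w,4),w.mean(0))
e=w[1]-w[0];f=w[2]-w[3];g=w[0]-w[3];print([np.degrees(np.arctan2(a[1],a[0])) for a in(e,f,g)],[np.linalg.norm(a) for a in(e,f,g)])
im=cv2.imread("pics/v2.png");cv2.imwrite("pics/t2.png",cv2.resize(im[30:215,190:440],None,fx=3,fy=3,interpolation=2))
c=np.array([.5266,-.2757]);a=np.radians(-2.8);ux=np.array([np.cos(a),np.sin(a)]);uy=np.array([-ux[1],ux[0]])
big=cv2.resize(im[30:215,190:440],None,fx=3,fy=3,interpolation=2)
for sx in(-1,1):
  for sy in(-1,1):
    s=c+.062*sx*ux+.044*sy*uy
    for z,col in((.010,(0,255,0)),(.020,(255,0,255))):
      q=[proj("v2",[*(s+i*.052*ux+j*.027*uy),z]) for i,j in((-1,-1),(1,-1),(1,1),(-1,1))]
      cv2.polylines(big,[np.int32((np.array(q)-[190,30]+.5)*3)],True,col,1)
cv2.imwrite("pics/t2.png",big)
E
```

```text
[[ 0.4009 -0.1774  0.006 ]
 [ 0.6581 -0.1896  0.006 ]
 [ 0.6505 -0.3718  0.006 ]
 [ 0.3909 -0.3604  0.006 ]] [ 0.52510096 -0.27481651  0.006     ]
[np.float64(-2.725278257742081), np.float64(-2.51814673625306), np.float64(86.88473854153547)] [np.float64(0.25745833529145395), np.float64(0.2598170016322175), np.float64(0.1833228138305353)]
```

View pics/t2.png

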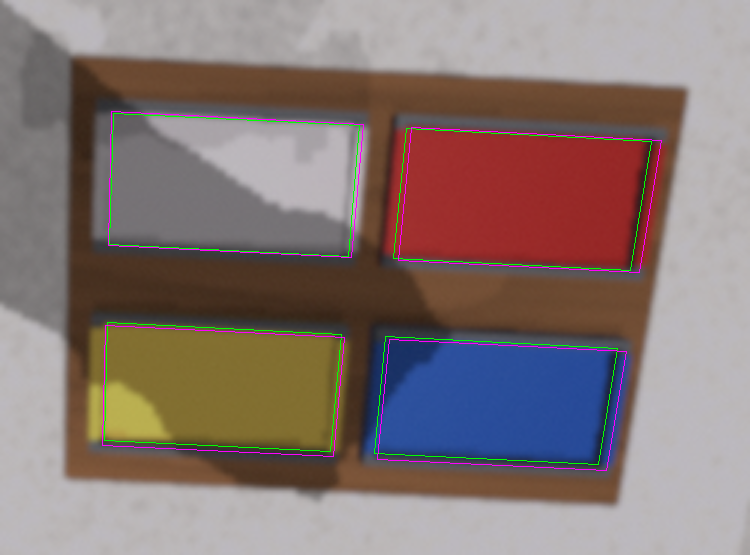

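```bash
python3 - <<'E'
from h import *
def go(p,o,fn):
    try:
        ctrl.move_to(p,o)
    except ctrl.IKError as e: print(fn,e); return
    snap("wrist",fn); print(fn,ctrl.current_time_s())
o=down(90)
go([0.56,0.06,0.25],o,"w1")
go([0.64,0.06,0.25],o,"w2")
go([0.56,0.28,0.40],o,"w3")
go([0.46,0.34,0.40],o,"w4")
go([0.46,0.26,0.40],o,"w5")
a=[cv2.imread(f"pics/{n}.png") for n in ["w1","w2","w3","w4"]]
cv2.imwrite("pics/m2.png",cv2.resize(np.vstack([np.hstack(a[:2]),np.hstack(a[2:])]),(800,600),interpolation=cv2.INTER_AREA))
E
```

```text
w1 4.1083
w2 4.575
w3 5.7
w4 6.2917
w5 6.7583
```

View pics/m2.png

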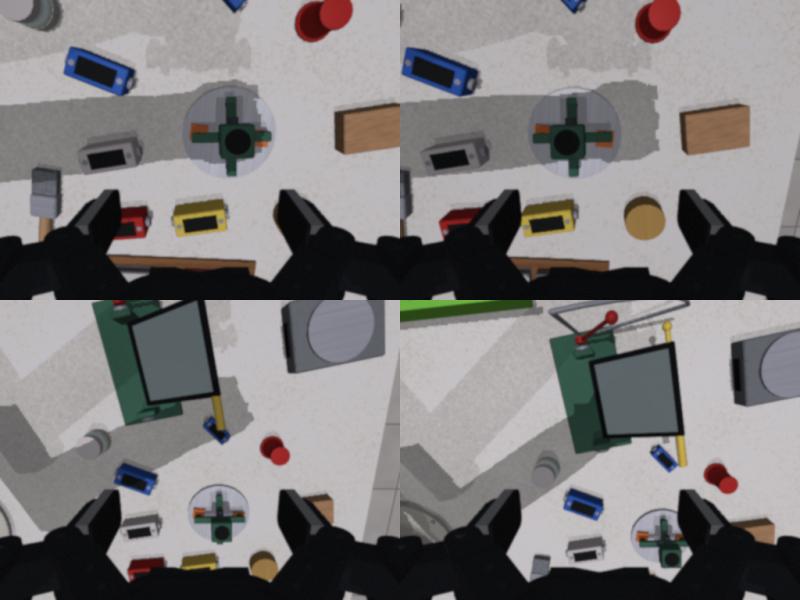

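```bash
cat >> h.py <<'E'
C=np.array([.526,-.2753]);A0=-2.7
_a=np.radians(A0);UX=np.array([np.cos(_a),np.sin(_a)]);UY=np.array([-UX[1],UX[0]])
SLOT=dict(white=C-.062*UX+.044*UY,red=C+.062*UX+.044*UY,yellow=C-.062*UX-.044*UY,blue=C+.062*UX-.044*UY)
def cls(c):
    b,g,r=c
    if max(c)-min(c)<0.2*max(c): return "white"
    if b>1.3*r: return "blue"
    if r>1.6*g: return "red"
    if r>1.3*b: return "yellow"
    return "?"
def find(fn,z=.038,verbose=False):
    im=cv2.imread(f"pics/{fn}.png"); out={}
    m=(im.max(2)<42).astype(np.uint8); m=cv2.morphologyEx(m,cv2.MORPH_OPEN,np.ones((3,3)))
    n,l,s,c=cv2.connectedComponentsWithStats(m)
    for i in range(1,n):
        if 100<s[i,4]<6000:
            k=(l==i).astype(np.uint8); cs,_=cv2.findContours(k,0,2); p=cv2.boxPoints(cv2.minAreaRect(cs[0]))
            w=np.array([onz(fn,*q,z) for q in p]); e1=w[1]-w[0];e2=w[2]-w[1]; n1,n2=np.linalg.norm(e1),np.linalg.norm(e2)
            L,W=max(n1,n2),min(n1,n2); e=e1 if n1>n2 else e2
            b=cv2.dilate(k,np.ones((11,11)))-cv2.dilate(k,np.ones((5,5))); col=np.median(im[b>0],axis=0)
            ang=(np.degrees(np.arctan2(e[1],e[0]))+90)%180-90
            if verbose: print(np.round(c[i]),cls(col),col,np.round(w.mean(0)[:2],4),round(L,3),round(W,3),round(ang,1))
            if .041<L<.056 and .015<W<.026: out[cls(col)]=(w.mean(0)[:2],ang,(round(L,3),round(W,3)))
    return out
def block(col,guess,strength=60,k=""):
    ctrl.release()
    ctrl.move_to([guess[0],guess[1],.20],down(guess[2]))
    snap("wrist",f"p_{col}{k}"); f=find(f"p_{col}{k}")
    if col not in f: print("not seen",f); return False
    p,a,s=f[col]; print(col,np.round(p,4),round(a,1),s)
    if np.linalg.norm(p-np.array(guess[:2]))>.02: 
        print("moved?!")
        ctrl.move_to([*p,.20],down(a)); snap("wrist",f"p_{col}{k}b"); f=find(f"p_{col}{k}b"); p,a,s=f[col]; print(col,p,a)
    ctrl.move_to([*p,.10],down(a))
    hit=ctrl.move_l([*p,.016],rate=.15,threshold=15)
    if hit: print("contact on approach",ctrl.current_position()); 
    ctrl.close(strength); w0=ctrl.current_width()
    ctrl.move_l([*p,.12],rate=.2); w1=ctrl.current_width(); print("width",w0,w1,ctrl.current_time_s())
    if w1<.3: return False
    s=SLOT[col]
    ctrl.move_to([*s,.12],down(A0)); ctrl.sleep(.05)
    snap("wrist",f"h_{col}{k}"); snap("side",f"hs_{col}{k}")
    w2=ctrl.current_width(); print("width at slot",w2)
    return w2>.3
def place(col):
    s=SLOT[col]
    ctrl.move_l([*s,.045],rate=.2)
    hit=ctrl.move_l([*s,.024],rate=.04,threshold=6); print("hit",hit,ctrl.current_position()[2],ctrl.current_width(),ctrl.current_ft_force())
    ctrl.release(); ctrl.move_l([*s,.12],rate=.25)
    print("t",ctrl.current_time_s())
E
python3 - <<'E'
from h import *
print(block("white",(.4295,.0108,9.8)))
a=[cv2.imread(f"pics/{n}.png") for n in ["p_white","h_white","hs_white"]]
cv2.imwrite("pics/m3.png",cv2.resize(np.hstack(a),(800,200),interpolation=cv2.INTER_AREA))
E
```

```text
white [0.4296 0.0109] 10.5 (np.float64(0.049), np.float64(0.021))
width 0.4333076433760472 0.43174251999408536 10.6083
width at slot 0.43137293764509954
True
```

View pics/m3.png

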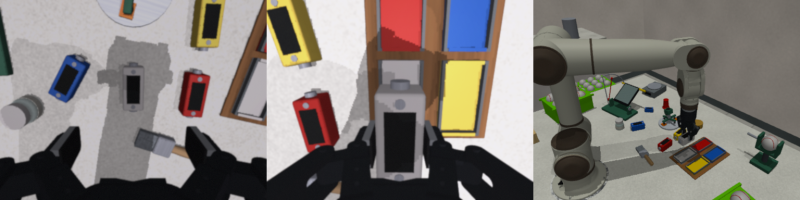

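```bash
python3 - <<'E'
from h import *
place("white")
ctrl.move_l([*SLOT["white"],.20]); snap("wrist","q_white"); print(find("q_white",.048)); print(SLOT["white"])
E
```

```text
hit True 0.026768488648961784 0.4288085994376659 [0.02145817 0.56987884 5.74123978]
t 13.7833
{'yellow': (array([ 0.56088708, -0.09751351]), np.float64(9.075689534590879), (np.float64(0.048), np.float64(0.02))), 'white': (array([ 0.46556574, -0.22767997]), np.float64(-2.0951290769526167), (np.float64(0.049), np.float64(0.021))), 'red': (array([ 0.43949105, -0.10748264]), np.float64(5.323480631938423), (np.float64(0.049), np.float64(0.021)))}
[ 0.46614151 -0.22842825]
```

View pics/q_white.png

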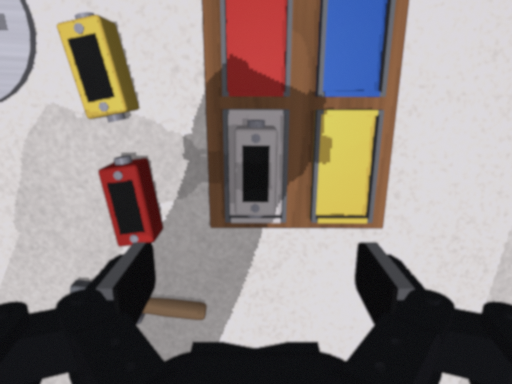

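White is seated in its slot, at image (255,173). The other three follow.

```bash
python3 - <<'E'
from h import *
ok=True
for col,g in dict(red=(.4365,-.1035,5.2),yellow=(.562,-.0932,8.2),blue=(.4268,.1296,-20.7)).items():
    if not block(col,g): print("STOP",col); ok=False; break
    place(col)
if ok:
    ctrl.move_to([.5,-.24,.3],down(A0)); snap("wrist","q_all"); print({k:(np.round(v[0],4),round(v[1],1),v[2]) for k,v in find("q_all",.048).items()}); print(SLOT)
a=[cv2.imread(f"pics/h_{n}.png") for n in ["red","yellow","blue"]]
cv2.imwrite("pics/m4.png",cv2.resize(np.hstack([x for x in a if x is not None]),(800,200),interpolation=cv2.INTER_AREA))
E
```

```text
red [ 0.4365 -0.1038] 5.9 (np.float64(0.049), np.float64(0.022))
width 0.4343395439948478 0.4280593750716035 17.725
width at slot 0.42754560274339765
hit True 0.026529643594759508 0.42703447343553164 [1.15248266 0.10359688 2.35969751]
t 20.7583
yellow [ 0.5615 -0.093 ] 8.7 (np.float64(0.048), np.float64(0.021))
width 0.43454281087162816 0.4275253227203616 24.0917
width at slot 0.4302186296745357
hit True 0.026507127085048182 0.43024333693182665 [ 1.33874813 -0.84597     2.30051465]
t 27.2667
blue [0.426  0.1301] -22.5 (np.float64(0.051), np.float64(0.022))
width 0.43088127285619526 0.43579063210501 34.0917
width at slot 0.4300215015307378
hit True 0.02647861549558703 0.42939134880805874 [ 0.63338086 -0.20560262  4.18576875]
t 40.55
{'red': (array([ 0.5893, -0.2333]), np.float64(-2.7), (np.float64(0.048), np.float64(0.021))), 'blue': (array([ 0.5864, -0.3219]), np.float64(-1.7), (np.float64(0.048), np.float64(0.021))), 'white': (array([ 0.4656, -0.2278]), np.float64(-2.7), (np.float64(0.049), np.float64(0.02))), 'yellow': (array([ 0.4621, -0.316 ]), np.float64(-2.3), (np.float64(0.048), np.float64(0.02)))}
{'white': array([ 0.46614151, -0.22842825]), 'red': array([ 0.59000386, -0.23426945]), 'yellow': array([ 0.46199614, -0.31633055]), 'blue': array([ 0.58585849, -0.32217175])}
```

View pics/m4.png

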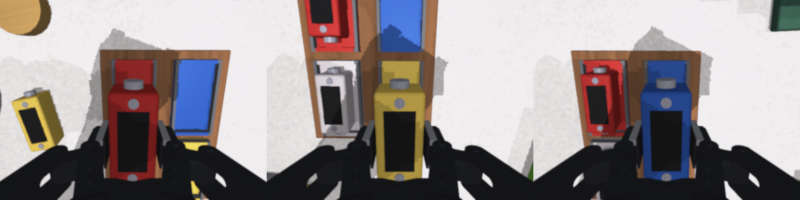

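View pics/q_all.png

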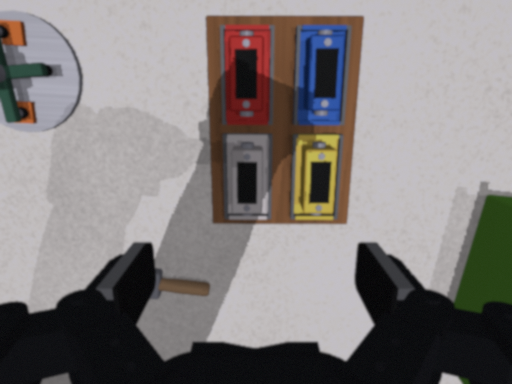

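```bash
python3 - <<'E'
from h import *
for n,p,o in [("x1",[.60,.06,.20],90),("x2",[.60,-.02,.26],90),("x3",[.55,.04,.26],0)]:
    ctrl.move_to(p,down(o)); snap("wrist",n)
a=[]
c=[.60,.043,.04]
for n in ["x1","x2","x3"]:
    im=cv2.imread(f"pics/{n}.png"); u,v=proj(n,c).astype(int); y0=max(v-95,0);x0=max(u-95,0)
    cr=im[y0:y0+190,x0:x0+190]; print(n,x0,y0,cr.shape); a.append(cv2.resize(cr,(400,400),interpolation=2)); cv2.imwrite(f"pics/c_{n}.png",cv2.resize(cr,(760,int(760*cr.shape[0]/cr.shape[1])) if 0 else None,fx=3.1,fy=3.1,interpolation=2))
E
```

```text
x1 158 93 (190, 190, 3)
x2 157 2 (190, 190, 3)
x3 157 17 (190, 190, 3)
```

View pics/c_x1.png

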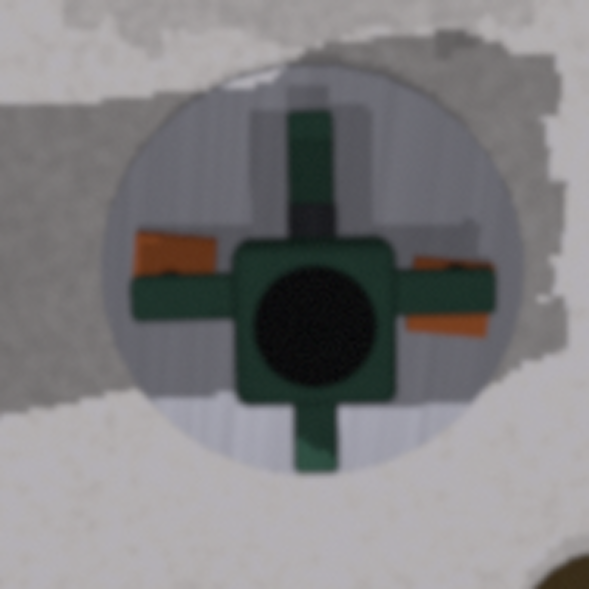

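View pics/c_x2.png

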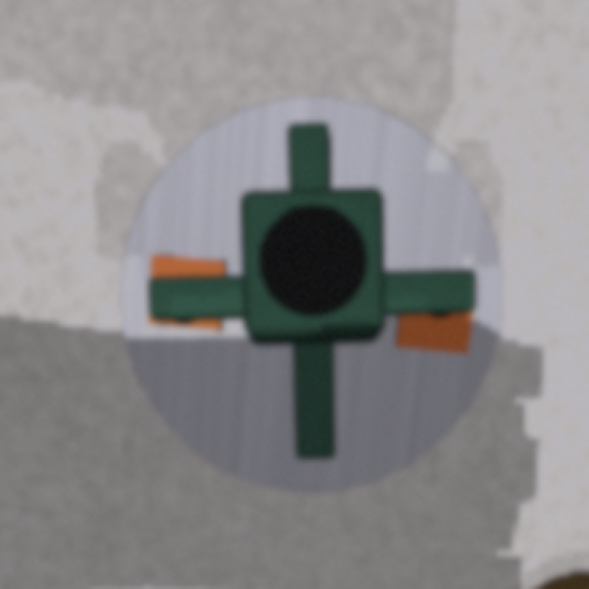

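View pics/c_x3.png

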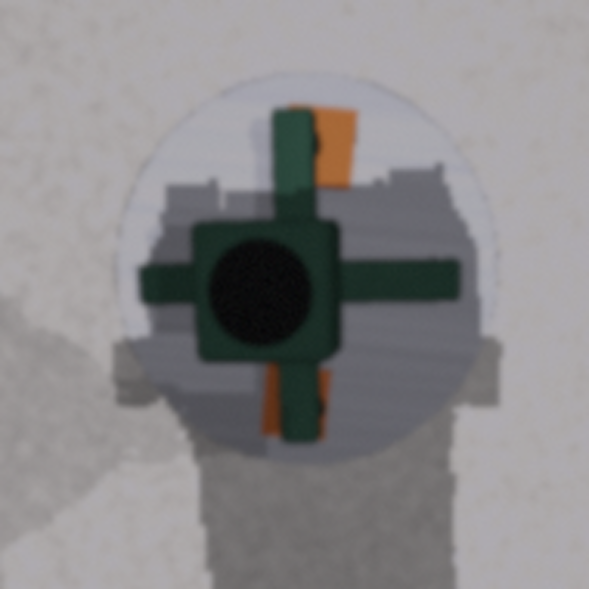

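```bash
python3 - <<'E'
from h import *
def f(n,u,v):
    o={"x1":(158,93),"x2":(157,2),"x3":(157,17)}[n]; return (n,o[0]+u/3.1-.5+.16,o[1]+v/3.1-.34)
print("head",tri(f("x1",315,325),f("x2",314,260),f("x3",260,292)))
# plate
for n,(l,r,t,b) in dict(x1=(103,523,62,473),x2=(124,502,97,492),x3=(117,496,70,463)).items():
    print(n,"plate",np.round(onz(*f(n,(l+r)/2,(t+b)/2),.01),4))
# legs tips: ends top edges (x-legs) 
print("Lleg",tri(f("x1",132,299),f("x2",150,298),f("x3",300,438)),"Rleg",tri(f("x1",495,291),f("x2",474,290),f("x3",293,110)))
print("+y leg",tri(f("x1",311,110),f("x2",309,124),f("x3",141,285)),"-y",tri(f("x1",316,472),f("x2",315,458),f("x3",460,280)))
for n,a,b in(("x1",(175,254),(447,297)),("x3",(0,0),(0,0))):
    if a[0]:
        p,q=onz(*f(n,135,232),.017),onz(*f(n,487,337),.017)
        print(p,q,(p+q)/2)
        for e in[((135,232),(216,240)),((407,332),(487,337))]:
            p,q=[onz(*f(n,*k),.017) for k in e]; print(np.degrees(np.arctan2(*(q-p)[[1,0]])))
p,q=[onz(*f("x2",*k),.017) for k in((398,345),(468,352))]; print(np.degrees(np.arctan2(*(q-p)[[1,0]])))
p,q=[onz(*f("x2",*k),.017) for k in((152,255),(468,352))]; print((p+q)/2,np.degrees(np.arctan2(*(q-p)[[1,0]])),np.linalg.norm(p-q))
E
```

```text
head (array([0.6047, 0.0532, 0.1014]), 0.0003)
x1 plate [0.6052 0.0441 0.01  ]
x2 plate [0.6053 0.0431 0.01  ]
x3 plate [0.609  0.0397 0.01  ]
Lleg (array([0.5508, 0.0422, 0.04  ]), 0.0007) Rleg (array([0.6591, 0.0445, 0.0405]), 0.0004)
+y leg (array([0.6038, 0.0973, 0.0314]), 0.0005) -y (array([ 0.6057, -0.0104,  0.0491]), 0.0003)
[0.54854208 0.0576187  0.017     ] [0.66202595 0.0223517  0.017     ] [0.60528401 0.0399852  0.017     ]
-5.8821985431096095
-3.8399978943082083
-5.7340540882199
[0.60488389 0.03991435 0.017     ] -16.694546271509168 0.11784256045539554
```

```bash
python3 - <<'E'
from h import *
from scipy.optimize import least_squares
O={"x1":(158,93),"x2":(157,2),"x3":(157,17)}
M=dict(x1=(103,523,62,473),x2=(124,502,97,492),x3=(117,496,70,463))
t=np.linspace(0,2*np.pi,181)
def res(c):
    r=[]
    for n,m in M.items():
        P=np.array([proj(n,[c[0]+.07*np.cos(a),c[1]+.07*np.sin(a),z]) for a in t for z in(0,.01)])
        q=np.array([P[:,0].min(),P[:,0].max(),P[:,1].min(),P[:,1].max()])
        o=O[n]; mm=np.array([m[0]/3.1+o[0],m[1]/3.1+o[0],m[2]/3.1+o[1],m[3]/3.1+o[1]])-.34
        r+=list(q-mm)
    return r
s=least_squares(res,[.605,.042]);print(s.x,np.round(s.fun,1))
E
```

```text
[0.60530501 0.03965254] [-0.9  1.2 -0.3  0.7 -1.2  1.1 -0.6  0.5 -0.8  0.9 -0.2  0.6]
```

```bash
python3 - <<'E'
from h import *
c=[.6053,.0397]
ctrl.release()
ctrl.move_to([.605,.0495,.15],down(1))
hit=ctrl.move_l([.605,.0495,.073],rate=.1,threshold=10);print("hit",hit,ctrl.current_position())
ctrl.close(40);print(ctrl.current_width(),ctrl.current_ft_force())
ctrl.move_l([.605,.0495,.105],rate=.08);print(ctrl.current_width(),ctrl.current_ft_force(),ctrl.current_time_s())
snap("side","st_side");snap("wrist","st_w");snap("scene","st_sc")
a=[cv2.imread(f"pics/{n}.png") for n in ["st_w"]]
s=cv2.resize(cv2.imread("pics/st_side.png")[150:290,190:350],(512,448),interpolation=2)[:384]
cv2.imwrite("pics/m5.png",np.hstack(a+[s])[:, :])
E
python3 -c "
import cv2;i=cv2.imread('pics/m5.png');cv2.imwrite('pics/m5s.png',cv2.resize(i,(800,300)))"
```

```text
hit False [0.60540173 0.04951929 0.07386554]
0.4906945031954826 [-1.01422397 -0.59603626  5.61499627]
0.4885544935778579 [-0.02039233  0.93394289 -3.51120013] 49.9083
```

View pics/m5s.png

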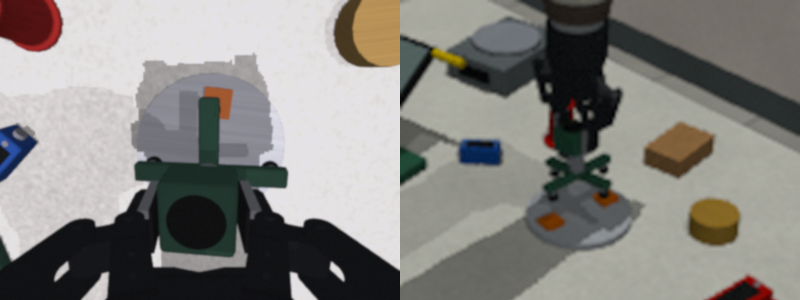

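```bash
python3 - <<'E'
from h import *
c=[.6053,.0397]
ctrl.move_to([*c,.105],down(40)); print(ctrl.current_position(),ctrl.current_width())
hit=ctrl.move_l([*c,.062],rate=.04,threshold=4);print("hit",hit,ctrl.current_position(),ctrl.current_width(),ctrl.current_ft_force())
snap("side","su_side")
ctrl.release(); ctrl.move_l([*c,.14],rate=.2)
for n,p,o in [("y1",[.60,.06,.20],90),("y2",[.60,-.02,.26],90)]:
    ctrl.move_to(p,down(o)); snap("wrist",n)
snap("side","sv_side");print(ctrl.current_time_s())
a=[cv2.resize(cv2.imread("pics/y1.png")[93:283,158:348],(400,400)),cv2.resize(cv2.imread("pics/y2.png")[2:192,157:347],(400,400))]
cv2.imwrite("pics/m6.png",np.hstack(a))
E
```

```text
[0.60530888 0.03967752 0.10499111] 0.48566999231165503
hit True [0.6048795  0.03946075 0.07120152] 0.4766040806609633 [-1.31217898  0.50046336  0.07146786]
57.9333
```

View pics/m6.png

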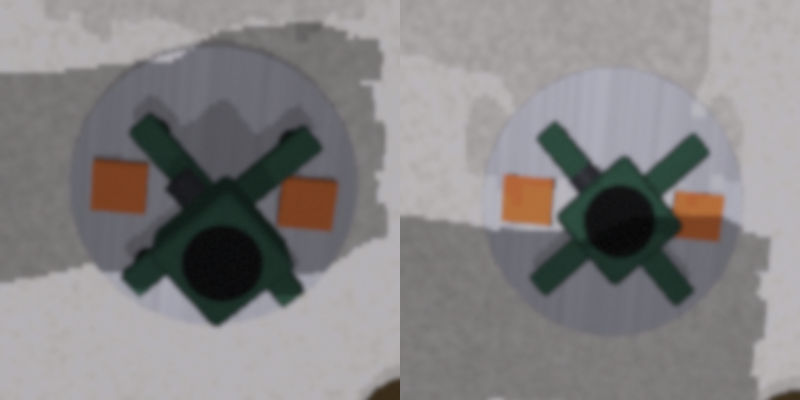

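View pics/sv_side.png

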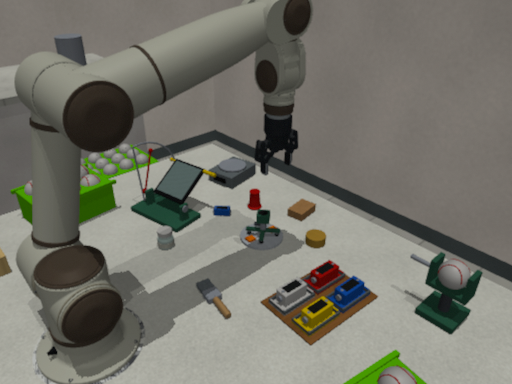

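```bash
python3 - <<'E'
from h import *
k=400/190
f1=lambda u,v:("y1",158+u/k-.26,93+v/k-.26); f2=lambda u,v:("y2",157+(u-400)/k-.26,2+v/k-.26)
for n,a,b in [("head",(222,263),(619,222)),("NW",(147,124),(553,130)),("NE",(311,138),(698,146)),("SW",(132,284),(538,285)),("SE",(291,297),(684,297)),("padW",(119,186),(527,199)),("padE",(307,204),(698,216))]: print(n,tri(f1(*a),f2(*b)))
E
```

```text
head (array([0.6071, 0.036 , 0.0958]), 0.0002)
NW (array([0.5757, 0.0772, 0.0342]), 0.0)
NE (array([0.6477, 0.0699, 0.0297]), 0.0005)
SW (array([0.5665, 0.0017, 0.0331]), 0.0004)
SE (array([ 0.6415, -0.0046,  0.0339]), 0.0004)
padW (array([0.5601, 0.0445, 0.0161]), 0.0001)
padE (array([0.6497, 0.0356, 0.0166]), 0.0002)
```

```bash
python3 - <<'E'
from h import *
c=[.6050,.0398]
ctrl.move_to([*c,.14],down(40))
ctrl.move_l([*c,.068],rate=.1,threshold=10);print(ctrl.current_position())
ctrl.close(25);print(ctrl.current_width(),ctrl.current_ft_force(),ctrl.current_position())
ctrl.sleep(.3);snap("wrist","g1"); print(ctrl.current_width(),ctrl.current_position())
ctrl.release();print(ctrl.current_position()); ctrl.move_l([*c,.14],rate=.15)
for n,p,o in [("y3",[.60,.06,.20],90),("y4",[.60,-.02,.26],90)]:
    ctrl.move_to(p,down(o)); snap("wrist",n)
print(ctrl.current_time_s())
a=[cv2.resize(cv2.imread("pics/y3.png")[93:283,158:348],(400,400)),cv2.resize(cv2.imread("pics/y4.png")[2:192,157:347],(400,400))]
cv2.imwrite("pics/m7.png",np.hstack(a))
E
```

```text
[0.60537593 0.03977759 0.06875516]
0.4654883899413373 [ 1.08339268 -2.2930225   3.04294963] [0.60553276 0.03965852 0.06871601]
0.46280499201065717 [0.60554309 0.03966585 0.0686819 ]
[0.60486028 0.03986268 0.06781475]
63.1083
```

View pics/m7.png

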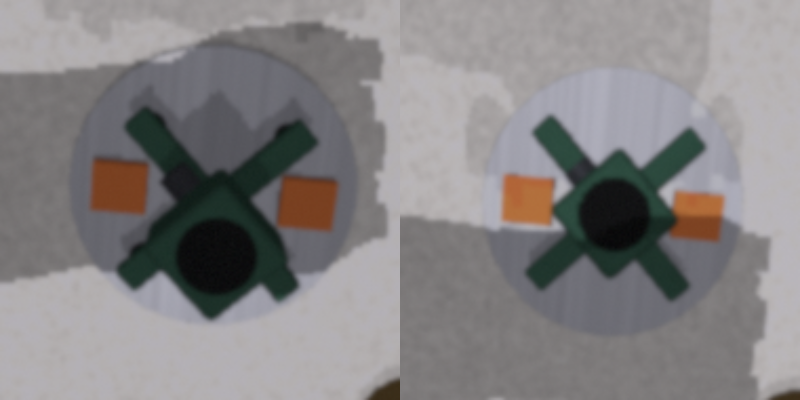

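```bash
python3 - <<'E'
from h import *
k=400/190
f1=lambda u,v:("y3",158+u/k-.26,93+v/k-.26); f2=lambda u,v:("y4",157+(u-400)/k-.26,2+v/k-.26)
r={}
for n,a,b in [("head",(217,257),(614,215)),("NW",(142,118),(548,124)),("NE",(307,131),(694,139)),("SW",(128,278),(534,279)),("SE",(287,291),(679,291)),("padW",(119,186),(527,199)),("padE",(307,204),(698,216))]: r[n]=tri(f1(*a),f2(*b)); print(n,r[n])
print(sum(r[n][0] for n in("NW","NE","SW","SE"))/4)
# check black-disc symmetric legs: gaps leg->plate
a=cv2.imread("pics/w3.png");b=cv2.imread("pics/w4.png")
cv2.imwrite("pics/w3c.png",cv2.resize(a[0:190,60:330],None,fx=2.9,fy=2.9,interpolation=2))
cv2.imwrite("pics/w4c.png",cv2.resize(b[0:230,150:420],None,fx=2.5,fy=2.5,interpolation=2))
E
```

```text
head (array([0.6051, 0.0389, 0.0972]), 0.0003)
NW (array([0.5735, 0.0799, 0.0346]), 0.0002)
NE (array([0.6456, 0.0732, 0.0302]), 0.0006)
SW (array([0.5646, 0.0048, 0.0333]), 0.0005)
SE (array([ 0.6391, -0.0014,  0.0343]), 0.0)
padW (array([0.5601, 0.0445, 0.0161]), 0.0002)
padE (array([0.6497, 0.0356, 0.0166]), 0.0002)
[0.6057   0.039125 0.0331  ]
```

View pics/w3c.png

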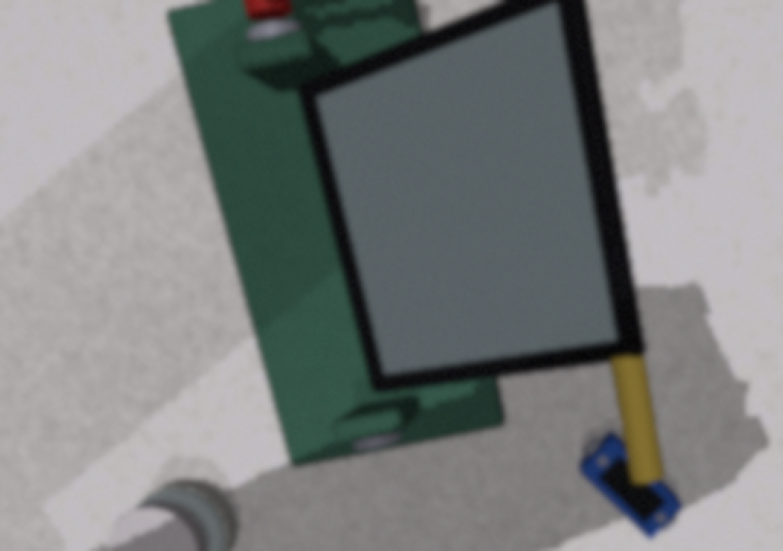

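View pics/w4c.png

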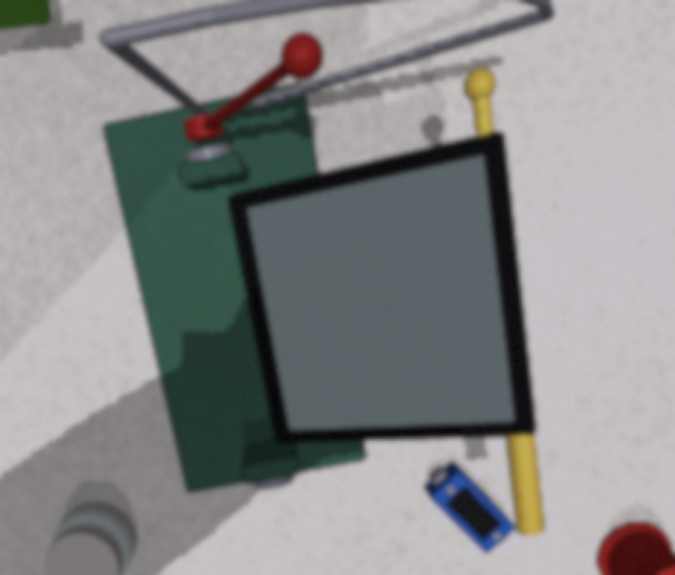

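```bash
python3 - <<'E'
from h import *
def go(p,o,fn):
    try: ctrl.move_to(p,o)
    except ctrl.IKError as e: print(fn,e); return
    snap("wrist",fn)
go([.46,.42,.40],down(90),"z1"); go([.56,.40,.36],down(90),"z2"); go([.40,.36,.40],down(60),"z3"); go([.5,.3,.42],down(90),"z4");print(ctrl.current_time_s())
import os
a=[cv2.imread(f"pics/{n}.png") if os.path.exists(f"pics/{n}.png") else np.zeros((384,512,3),np.uint8) for n in ["z1","z2","z3","z4"]]
cv2.imwrite("pics/m8.png",cv2.resize(np.vstack([np.hstack(a[:2]),np.hstack(a[2:])]),(800,600),interpolation=cv2.INTER_AREA))
E
```

```text
z2 the arm cannot take that pose within its joint ranges
66.2917
```

View pics/m8.png

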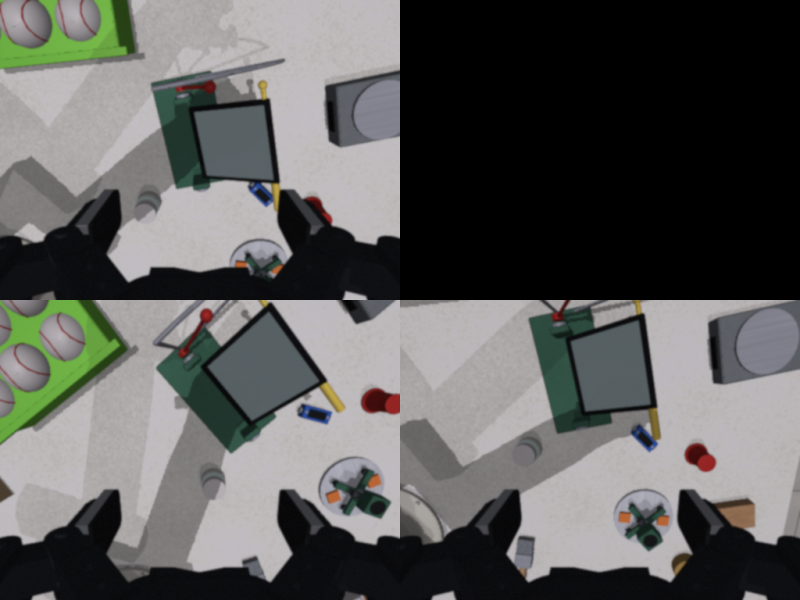

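```bash
python3 - <<'E'
from h import *
a=cv2.imread("pics/z1.png");b=cv2.imread("pics/w5.png")
cv2.imwrite("pics/z1c.png",cv2.resize(a[80:280,170:410],None,fx=3,fy=3,interpolation=2))
cv2.imwrite("pics/z4c.png",cv2.resize(cv2.imread("pics/z4.png")[0:190,150:390],None,fx=3,fy=3,interpolation=2))
a=cv2.imread("pics/sv_side.png");b=cv2.imread("pics/s3.png")
cv2.imwrite("pics/sdc.png",cv2.resize(a[135:235,120:230],None,fx=6,fy=6,interpolation=2))
E
```

```text
(no output)
```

View pics/z1c.png

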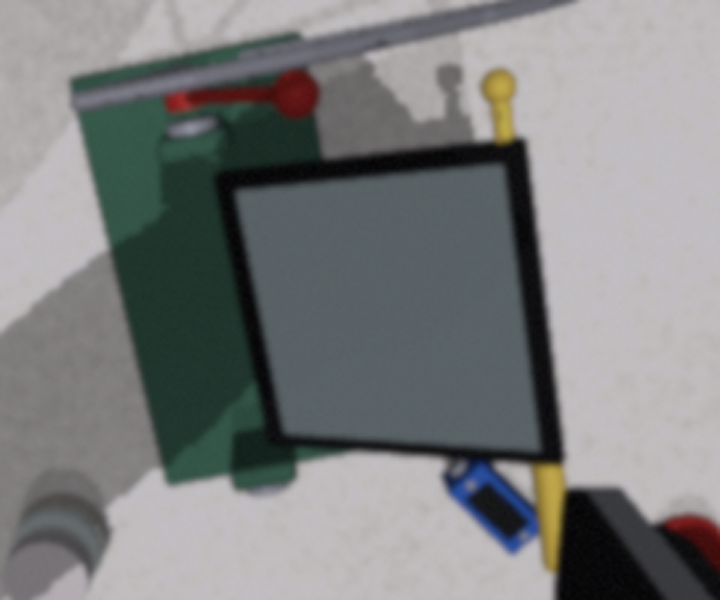

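View pics/z4c.png

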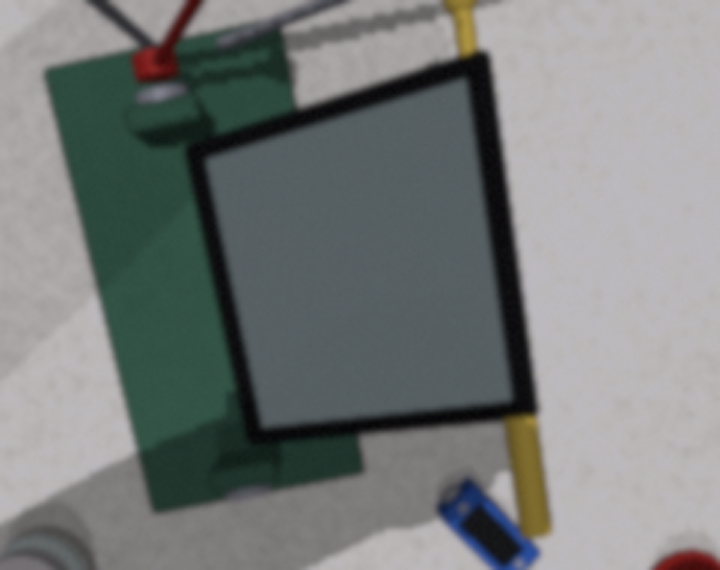

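View pics/sdc.png

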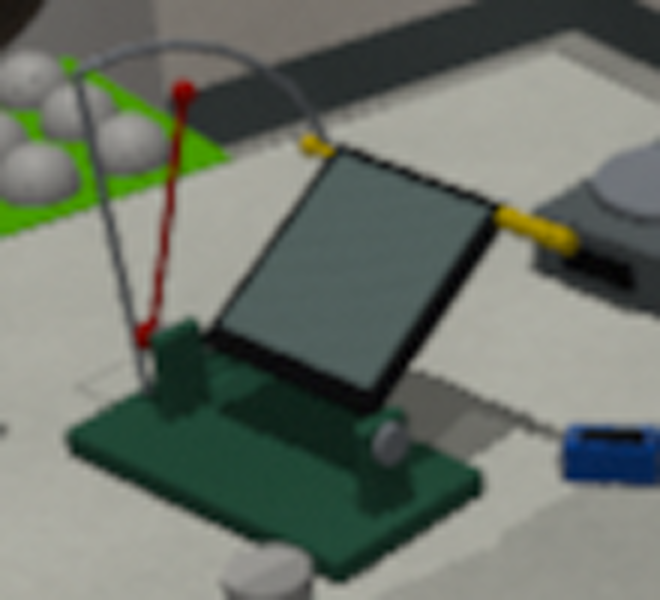

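```bash
python3 - <<'E'
from h import *
def g(fn,u,v):
    s,ox,oy={"z1":(3,170,80),"z4":(3,150,0),"w4":(2.5,150,0),"w3":(2.9,60,0),"sv_side":(6,120,135)}[fn]
    return (fn,ox+(u+.5)/s-.5,oy+(v+.5)/s-.5)
ball=tri(g("z1",295,93),g("w4",301,54),g("sv_side",183,92));print("ball",ball)
knob=tri(g("z1",498,87),g("w4",480,84),g("sv_side",309,144));print("knob",knob)
he=tri(g("z4",537,533),g("w4",531,530),g("sv_side",568,242),g("w3",648,482));print("hend",he)
hs=tri(g("z4",520,418),g("w4",521,433),g("z1",548,465),g("w3",628,357));print("hstart",hs)
b1=tri(g("z1",192,127),g("z4",160,92),g("w4",208,150));print("boss+",b1)
b2=tri(g("z1",268,490),g("z4",245,492),g("w4",271,483),g("sv_side",391,442));print("boss-",b2)
rr=tri(g("z1",180,103),g("z4",157,64),g("w4",204,127));print("rodroot",rr)
# fit: hinge (x,y,.06), yaw, mirror ang, marker ang
from scipy.optimize import least_squares
def model(p):
    x,y,z,psi,m,k=p; X=np.array([np.cos(psi),np.sin(psi),0]);Y=np.array([-X[1],X[0],0]);Z=np.array([0,0,1.]);h=np.array([x,y,z])
    rad=lambda a:.15*(np.sin(a)*X+np.cos(a)*Z)
    return h,X,Y,dict(ball=h+rad(k)+.106*Y,knob=h+rad(m)+.09*Y,he=h+rad(m)-.125*Y,hs=h+rad(m)-.072*Y)
obs=dict(ball=ball[0],knob=knob[0],he=he[0],hs=hs[0])
def res(p):
    h,X,Y,d=model(p); r=[*(d["ball"]-obs["ball"]),*(d["knob"]-obs["knob"]),*(d["he"]-obs["he"]),*(.4*(d["hs"]-obs["hs"]))]
    for b in (b1[0],b2[0]):
        q=b-h; r+=[.7*q@X,.7*q[2]]
    return r+[(p[2]-.06)]
s=least_squares(res,[.47,.33,.06,.2,.9,.5]);p=s.x;print(np.round(p,4),"yawdeg",np.degrees(p[3]));print(np.round(np.array(s.fun)*1e3,1))
np.save("mir.npy",p)
E
```

```text
ball (array([0.4754, 0.4716, 0.2001]), 0.0006)
knob (array([0.5559, 0.4707, 0.141 ]), 0.0005)
hend (array([0.596 , 0.264 , 0.1409]), 0.0012)
hstart (array([0.5859, 0.3148, 0.1456]), 0.0006)
boss+ (array([0.4327, 0.4494, 0.0721]), 0.0004)
boss- (array([0.4666, 0.2645, 0.0605]), 0.0023)
rodroot (array([0.4299, 0.4606, 0.0709]), 0.0024)
[0.448  0.3594 0.0616 0.1953 1.0104 0.3378] yawdeg 11.190931514719933
[ 0.8  1.4  3.  -0.7  1.6  0.3  0.9 -2.6  0.4  0.3 -0.6 -1.7  1.7  7.4
 -0.1 -0.8  1.6]
```

```bash
cat >> h.py <<'E'
def grip(a,off=.1):
    x,y,z,psi,m,k=np.load("mir.npy"); X=np.array([np.cos(psi),np.sin(psi),0]);Y=np.array([-X[1],X[0],0])
    return np.array([x,y,z])+.15*(np.sin(a)*X+np.cos(a)*np.array([0,0,1.]))-off*Y
def tcp(a): return grip(a,.102)-[0,0,.017]
E
python3 - <<'E'
from h import *
p=np.load("mir.npy"); yaw=90+np.degrees(p[3])
ctrl.release()
q=tcp(p[4]); print(q)
ctrl.move_to([q[0],q[1],q[2]+.10],down(yaw))
hit=ctrl.move_l(list(q),rate=.1,threshold=8); print("hit",hit,ctrl.current_position())
snap("wrist","mg0")
ctrl.close(25); print(ctrl.current_width(),ctrl.current_ft_force(),ctrl.current_time_s()); snap("wrist","mg1"); snap("side","mg1s")
a=np.hstack([cv2.imread("pics/mg0.png"),cv2.imread("pics/mg1.png")]);cv2.imwrite("pics/m9.png",cv2.resize(a,(800,300)))
E
```

```text
[0.59244177 0.28397339 0.12431263]
hit False [0.59275582 0.28414232 0.12521546]
0.15571823527742115 [-5.58200282 -0.98772583 -2.4678156 ] 69.2333
```

View pics/m9.png

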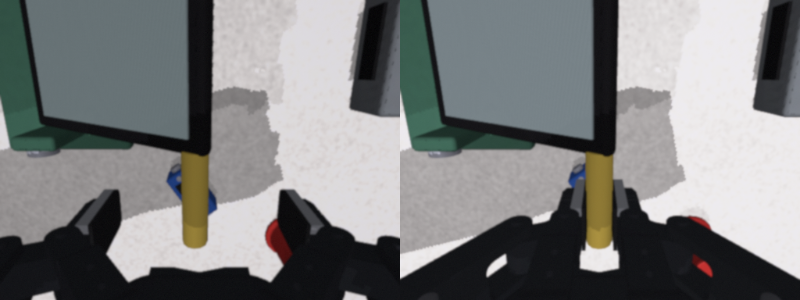

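View pics/mg1s.png

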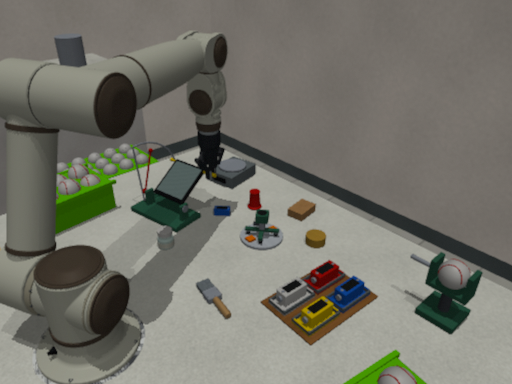

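All four blocks are still in their slots (290–350, 275–315) and the stand is on the plate (262,228). Now I tilt the mirror along its arc, stopping slightly before the estimated angle.

```bash
python3 - <<'E'
from h import *
p=np.load("mir.npy")
for a in np.linspace(p[4],.40,9)[1:]:
    ctrl.move_l(list(tcp(a)),rate=.06); f=ctrl.current_ft_force(); print(round(a,2),np.round(f,1),round(ctrl.current_width(),3))
    if np.linalg.norm(f)>30: print("stop");break
print(ctrl.current_time_s(),ctrl.current_position(),tcp(.40))
snap("wrist","mh_w");snap("side","mh_s")
a=cv2.resize(cv2.imread("pics/mh_s.png")[130:240,110:240],(455,384),interpolation=2)
cv2.imwrite("pics/m10.png",cv2.resize(np.hstack([cv2.imread("pics/mh_w.png"),a]),(800,318)))
E
```

```text
0.93 [-6.3 -1.4 -3.3] 0.147
0.86 [-7.6 -1.3 -5.3] 0.15
0.78 [-8.5 -1.2 -6.1] 0.152
0.71 [-7.5 -1.  -7. ] 0.152
0.63 [-7.1 -0.7 -5.2] 0.15
0.55 [-4.8 -0.2 -3.7] 0.152
0.48 [-2.  -0.6 -0.8] 0.154
0.4 [-0.2  0.3  6.2] 0.149
72.0667 [0.52557116 0.27082998 0.18403756] [0.5251053  0.27065149 0.18273983]
```

View pics/m10.png

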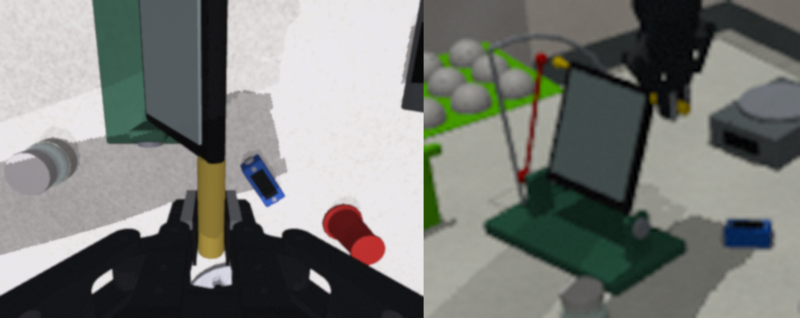

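```bash
cat >> h.py <<'E'
def views(tag):
    for n,q,yw in [("1",[.44,.40,.40],90),("2",[.40,.36,.40],60),("3",[.42,.30,.42],90)]:
        ctrl.move_to(q,down(yw)); snap("wrist",tag+n)
    snap("side",tag+"s"); t=[]
    for n in "123s":
        im=cv2.imread(f"pics/{tag}{n}.png"); u,v=proj(tag+n,[.48,.472,.195]); x0=int(np.clip(u-33,0,446));y0=int(np.clip(v-25,0,334))
        print(tag+n,x0,y0); t.append(cv2.resize(im[y0:y0+50,x0:x0+66],(396,300),interpolation=2))
    cv2.imwrite(f"pics/{tag}m.png",np.vstack([np.hstack(t[:2]),np.hstack(t[2:])]))
E
python3 - <<'E'
from h import *
ctrl.release(); q=tcp(.4); ctrl.move_l([q[0],q[1],q[2]+.1],rate=.15)
views("k"); print(ctrl.current_time_s())
E
```

```text
k1 260 64
k2 234 0
k3 282 0
ks 118 125
75.9083
```

View pics/km.png

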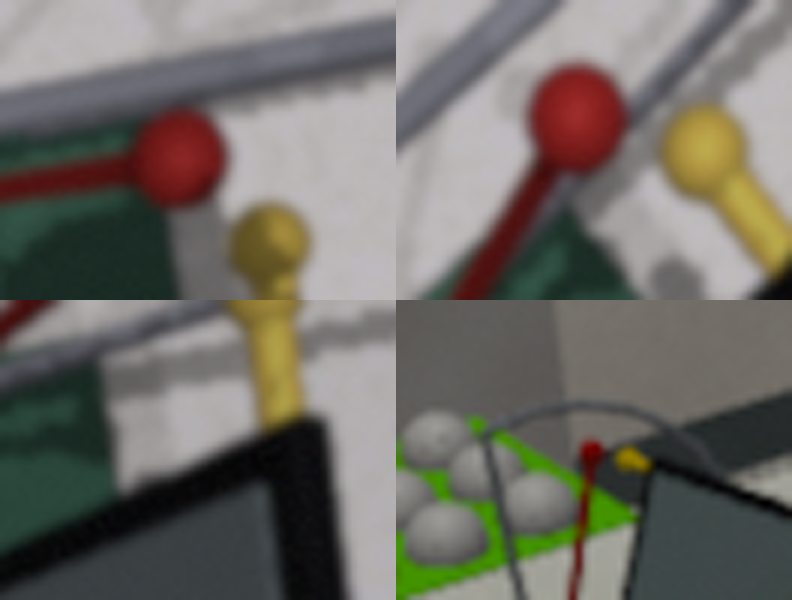

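```bash
cat >> h.py <<'E'
def eval_(tag,off,ball,knob,P=None):
    # off: crop origins; pixel coords in 396x300 tiles, scale 6
    B=[];K=[]
    for n,o in off.items():
        B.append((tag+n,o[0]+(ball[n][0]+.5)/6-.5,o[1]+(ball[n][1]+.5)/6-.5)); K.append((tag+n,o[0]+(knob[n][0]+.5)/6-.5,o[1]+(knob[n][1]+.5)/6-.5))
    b,rb=tri(*B);k,rk=tri(*K); psi=np.load("mir.npy")[3]; X=np.array([np.cos(psi),np.sin(psi),0]);Y=np.array([-X[1],X[0],0]); d=k-b
    x=np.load("mir.npy")[:3]
    an=lambda q: np.arctan2((q-x)@X,(q-x)[2])
    print("ball",b,rb,"knob",k,rk,"d in X,Y,Z mm",np.round([d@X*1e3,d@Y*1e3,d[2]*1e3],1),"ang ball",round(an(b),3),"knob",round(an(k),3),"dist",np.linalg.norm(d))
E
python3 - <<'E'
from h import *
eval_("k",{"1":(260,64),"2":(234,0),"s":(118,125)},{"1":(179,158),"2":(578-396,118),"s":(592-396,453-300)},{"1":(270,242),"2":(703-396,152),"s":(628-396,459-300)})
E
```

```text
ball [0.4758 0.4715 0.1993] 0.0006 knob [0.4913 0.4581 0.1952] 0.0006 d in X,Y,Z mm [ 12.6 -16.2  -4.1] ang ball 0.342 knob 0.432 dist 0.02089545405106095
```

```bash
python3 - <<'E'
from h import *
p=np.load("mir.npy"); yaw=90+np.degrees(p[3])
q=tcp(.432); ctrl.move_to([q[0],q[1],q[2]+.08],down(yaw))
print(ctrl.move_l(list(q),rate=.1,threshold=8))
snap("side","r0"); ctrl.close(25); ctrl.sleep(.2); print(ctrl.current_position()-q,ctrl.current_ft_force()); snap("side","r1")
for a in (.40,.36,.33): ctrl.move_l(list(tcp(a)),rate=.04)
ctrl.sleep(.2);print(ctrl.current_position()-tcp(.33),ctrl.current_ft_force()); snap("side","r2")
ctrl.release(); ctrl.sleep(.1); snap("side","r3"); q=tcp(.33); ctrl.move_l([q[0],q[1],q[2]+.1],rate=.15)
views("l"); print(ctrl.current_time_s())
t=[cv2.resize(cv2.imread(f"pics/r{i}.png")[140:180,135:200],(390,240),interpolation=2) for i in range(4)]
cv2.imwrite("pics/rm.png",np.vstack([np.hstack(t[:2]),np.hstack(t[2:])]))
E
```

```text
False
[-3.02515919e-04 -9.28961177e-05 -2.36889827e-04] [-3.61045153 -0.5193226  -0.83964412]
[-2.01316954e-04 -5.15256483e-05  2.83510394e-04] [-1.97300714 -0.05769891 -0.36643932]
l1 260 64
l2 234 0
l3 282 0
ls 118 125
83.5583
```

View pics/lm.png

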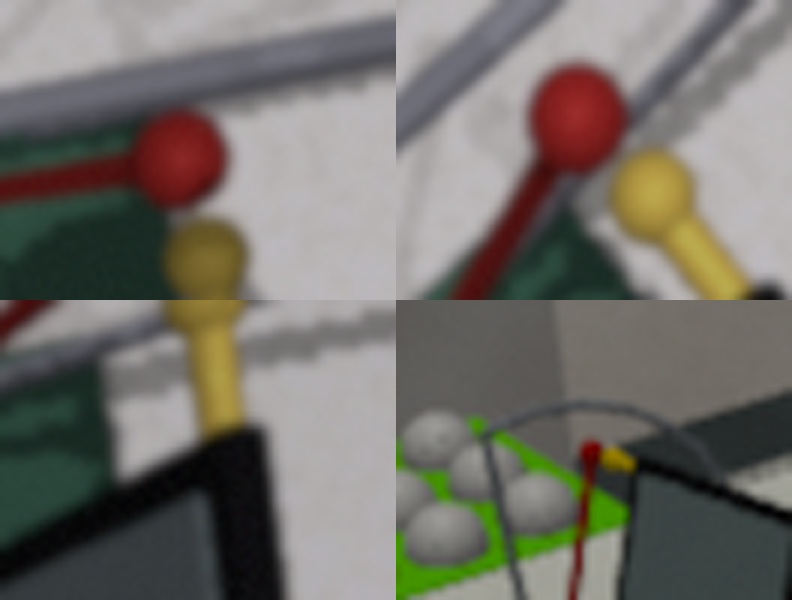

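View pics/rm.png

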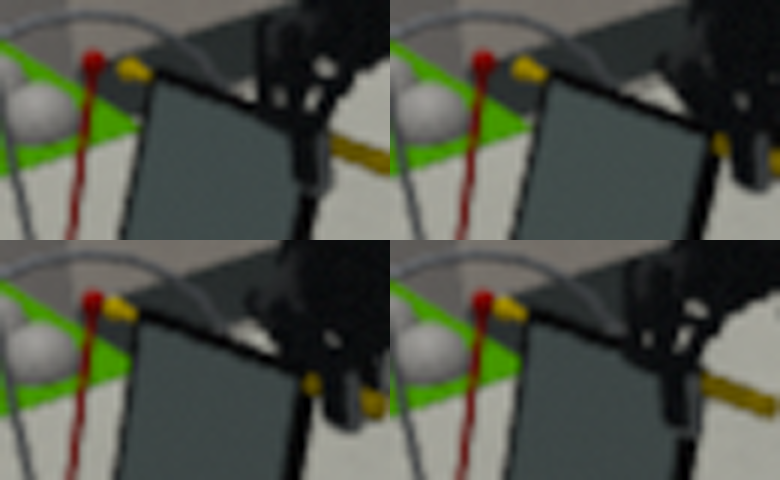

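```bash
python3 - <<'E'
from h import *
eval_("l",{"1":(260,64),"2":(234,0),"s":(118,125)},{"1":(179,158),"2":(578-396,118),"s":(591-396,453-300)},{"1":(206,257),"2":(653-396,196),"s":(615-396,457-300)})
eval_("l",{"1":(260,64),"2":(234,0)},{"1":(179,158),"2":(578-396,118)},{"1":(206,257),"2":(653-396,196)})
E
```

```text
ball [0.4756 0.4715 0.1994] 0.0005 knob [0.4808 0.4557 0.2004] 0.0014 d in X,Y,Z mm [  2.  -16.5   1. ] ang ball 0.34 knob 0.351 dist 0.016663733075154535
ball [0.4751 0.4713 0.2029] 0.0003 knob [0.4797 0.4559 0.2039] 0.0002 d in X,Y,Z mm [  1.5 -16.    1. ] ang ball 0.329 knob 0.337 dist 0.0161034157867205
```

```bash
python3 - <<'E'
from h import *
ctrl.move_to([.5,-.22,.33],down(A0)); snap("wrist","fin_w"); snap("side","fin_s"); print({k:(np.round(v[0]-SLOT[k],4),round(v[1],1)) for k,v in find("fin_w",.048).items() if k in SLOT})
ctrl.move_to([.60,-.02,.26],down(90)); snap("wrist","fin_st")
ctrl.move_to([.44,.40,.40],down(90)); snap("wrist","fin_m"); print(ctrl.current_time_s())
print(np.abs(cv2.imread("pics/fin_m.png").astype(int)-cv2.imread("pics/l1.png"))[64:114,260:326].max())
t=[cv2.imread(f"pics/{n}.png") for n in("fin_w","fin_s","fin_st","fin_m")]
cv2.imwrite("pics/finm.png",cv2.resize(np.vstack([np.hstack(t[:2]),np.hstack(t[2:])]),(800,600),interpolation=cv2.INTER_AREA))
E
```

```text
{'blue': (array([0.0009, 0.0002]), np.float64(-1.6)), 'red': (array([-0.0004,  0.0008]), np.float64(-4.2)), 'white': (array([0.0023, 0.0058]), np.float64(-2.0)), 'yellow': (array([0.0002, 0.0004]), np.float64(-2.5))}
88.5417
47
```

View pics/finm.png

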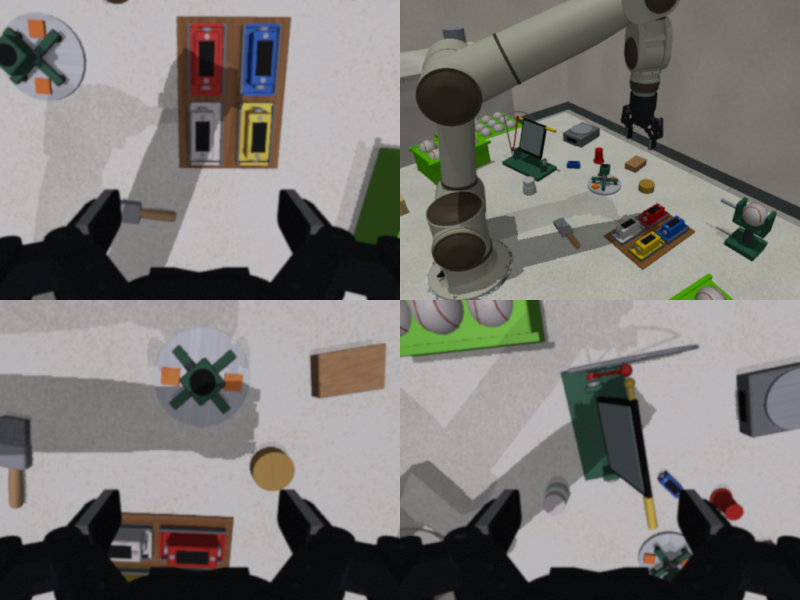

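```bash
python3 - <<'E'
from h import *
c=cv2.resize(cv2.imread("pics/fin_w.png")[10:220,215:385],None,fx=2.6,fy=2.6,interpolation=2)
d=cv2.resize(cv2.imread("pics/fin_m.png")[64:114,260:326],(330,250),interpolation=2)
e=cv2.resize(cv2.imread("pics/l1.png")[64:114,260:326],(330,250),interpolation=2)
z=np.zeros((c.shape[0],330,3),np.uint8); z[:250]=d; z[260:510]=e
cv2.imwrite("pics/finc.png",np.hstack([c,z]))
find("fin_w",.048,True)
cv2.imwrite("pics/fins.png",cv2.resize(cv2.imread("pics/fin_s.png")[255:350,250:385],None,fx=5,fy=5,interpolation=2))
E
```

```text
[31. 71.] blue [63. 75. 46.] [0.6098 0.0434] 0.06 0.038 -5.8
[338.  74.] blue [155.  82.  47.] [ 0.5867 -0.322 ] 0.048 0.02 -1.6
[264.  75.] red [ 44.  45. 134.] [ 0.5896 -0.2334] 0.048 0.021 -4.2
[ 9. 70.] blue [63. 75. 45.] [0.609  0.0681] 0.032 0.024 -13.3
[259. 174.] white [113. 110. 114.] [ 0.4685 -0.2226] 0.048 0.02 -2.0
[331. 175.] yellow [ 74.  162.  176.5] [ 0.4622 -0.316 ] 0.048 0.02 -2.5
```

View pics/finc.png

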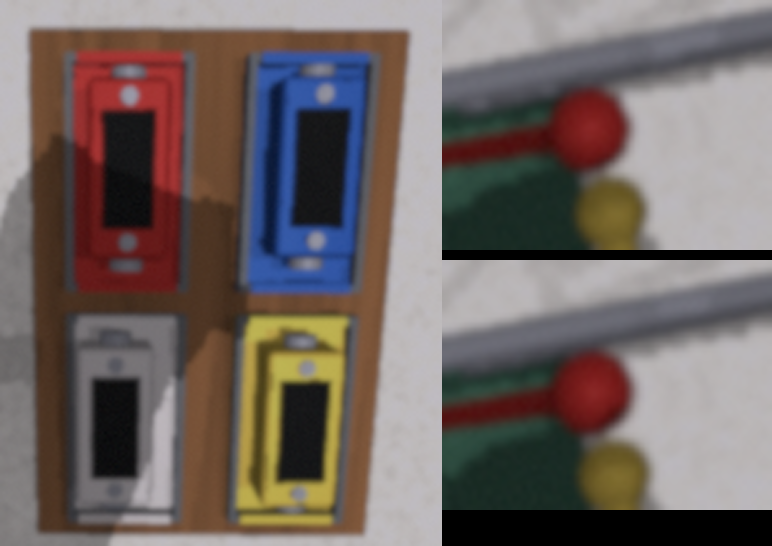

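View pics/fins.png

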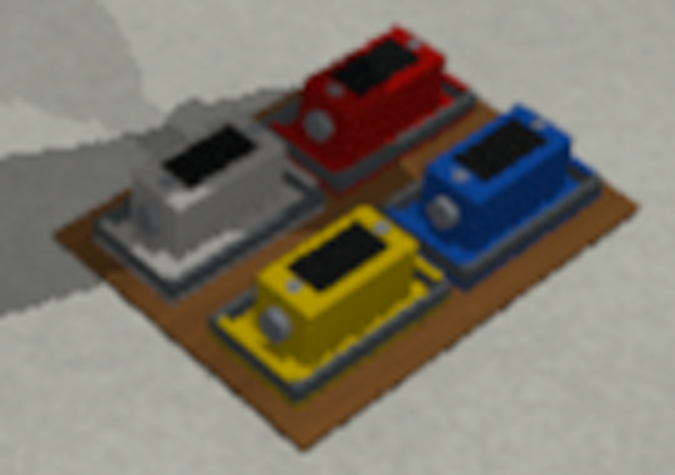

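```bash
python3 - <<'E'
from h import *
for n,a,b in(("white",(259,174),(208,155)),("yellow",(331,175),(340,255)),("red",(264,75),(375,67))): print(n,tri(("fin_w",*a),("fin_s",250+b[0]/5-.4,255+b[1]/5-.4)))
x=proj("fin_s",[*SLOT["white"],.048]);print(x)
E
```

```text
white (array([ 0.468 , -0.2224,  0.0454]), 0.0003)
yellow (array([ 0.4631, -0.3166,  0.0458]), 0.0005)
red (array([ 0.5904, -0.2341,  0.0443]), 0.0005)
[292.51019198 286.35906666]
```

```bash
python3 - <<'E'
from h import *
print(ctrl.current_ft_force(),ctrl.current_time_s()); ctrl.sign_off()
E
```

```text
[ 0.56633562 -0.39132374 -0.50439316] 88.5417
the job is handed in; nothing more can be done
```

The job is done and handed in at 88.5 s of the 208 s allowed. The robot was clear of everything when I handed it in.

- **Blocks:** All four were on the bench, and each now lies flat in the slot of its own colour. I took the larger blue block and left the small look-alike alone. In the last check the white block sat about 6 mm off centre in its slot, though I had placed it within 1 mm, so it was probably knocked. Its height matches the other blocks, so it is still flat and inside the walls. I left it, because the mirror had to be last.
- **Stand:** I lifted it by the head, turned it 39° and set it down at about 45° to the pads. It first landed about 5 mm off the middle, so I nudged it with the jaws to about 1 mm. The leg tips measure level to within the camera error, and the feet are clear of the orange pads.
- **Mirror:** I tilted it last, in two steps, from about 1.01 to about 0.34 rad. The yellow knob sits about 1–1.5 mm (0.01 rad) from level with the red ball. It still sat beside the ball in a second picture about 5 s after I let go. The pixel comparison of the two pictures was not a clean match, so I judged this by eye.

The other things on the bench look untouched in the final pictures.

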